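Uncover the pliers in the instrument bin and lay them on the tray

TASK

A pair of steel pliers lies at one end of the grey instrument bin, buried under a little dark box. Move the box off the pliers and stand it upright on the bin's floor in the empty end, then take the pliers out and lay them down (do not drop them) flat in the middle of the steel tray, lengthwise along it.

Things in the scene. Friction and masses are not known exactly. Their poses are not given: they have to be found in the camera images.
- bin: Low open grey plastic bin, fixed to the worktop, outside 200 (x) by 280 (y) by 45 mm high, walls and floor 4 mm thick. Origin: centre of its underside; the inner floor is 4 mm above it and the rim 45 mm above it. Its z is up, its y runs along the long side. The pliers and the box start in its -y half, about 68 mm from the centre; the +y half is empty, its middle being 68 mm from the origin along +y.
- bur_box: Small dark cardboard box, 50 (x) by 60 (y) by 30 mm high, about 60 g; the fingers close on 44 mm across its x faces. Origin: centre of its underside, z up. It starts lying flat across the middle of the pliers, its y within about 6 degrees of parallel to the pliers' x and its origin 7 mm above the pliers' origin, so that the pliers' two ends stick out from under it.
- pliers: Steel orthodontic pliers, 136 mm long (x), 32 mm wide (y), 8 mm thick (z), 60 g, lying flat on the bin's floor, crosswise in the bin within about 12 degrees. Origin: middle of the underside, beside the crossing, near the centre of mass. Best gripped there, across y, where the fingers close on 26 mm and the body is 7 mm thick above the floor.
- tray: Shallow stamped stainless steel tray, fixed to the worktop, 173 (x) by 269 (y) by 12 mm high. Origin: centre of its underside, its y runs along the long side; the flat floor, 152 by 242 mm, is 2 mm above the origin, the rolled rim 12 mm.

How it is judged:
By the outcome, as a careful person would: the job done as asked, in the order asked, and still so for the second after the job is handed in, with the robot touching nothing.
It also fails if it takes over 53 s, if anything falls off the work surface, if the arm or the gripper's body presses on something with over 40 N, if the wrist force passes 120 N, or if a joint passes its speed limit or range.

ROBOT

A 6-joint arm with a two-finger parallel gripper is mounted at the origin on a cart in front of the work surface, level with it; the furniture and walls round the work are solid. World frame = base frame: x ahead of the robot, y to its left, z up, the work surface at z = 0. Lengths are in m, angles in degrees, forces in N, time in s.
With the tool pointing down it reaches from about 0.25 to 0.725 m from the base axis. Payload 9.7 kg.
Tool frame: the origin (TCP) lies between the finger pads; the fingertips stand 19 mm ahead of it and the grasp point (between the pads) is the TCP; x points along the fingers, y is the direction in which the jaws open and shut, and the axes are right-handed (so a half turn about x gives the same grasp; the last joint's range is limited). The gripper opens to 85 mm and grips with 20 to 120 N. Pads are 22 mm wide; open, the fingers measure 114 mm over their backs; the gripper's body (76 mm by 85 mm) begins 54 mm behind the grasp point. The pads swing forward as they close: fully open they stand 13 mm farther back than shut.
Start: joints at [-65.546, 4.979, 10.078, 95.1, 0, 90], TCP at [0.228, -0.501, 0.25] pointing down, gripper open.
Joint ranges: [-179.16, 179.16], [-48.56, 103.87], [-65.8, 70.77], [-126.05, 130.52], [-82.76, 87.17], [-180, 180]. Speed limits (degrees/s): [127.2, 127.2, 147.25, 180, 180, 180].

INTERFACE

Orientations are given as [roll, pitch, yaw] about the fixed x, y, z axes, in that order (R = Rz(yaw) Ry(pitch) Rx(roll)).
In Python, from workcell import bot gives the robot as it stands. The module is installed in compiled form; this text tells all that it offers.
- The arm moves only by the shell command python3 -m handwheel 'ROWS' [FORCE]. ROWS is JSON, a list of rows, each a list of 7 numbers: the turn, a rotation vector about the tool's x, y, z in degrees, then the shift along the tool's x, y, z in m, then the closure, from -1 (fully open) to 1 (shut), so that 0 is half open. In form: [[ax, ay, az, dx, dy, dz, fingers], ...]. A call has 1 to 20 rows; each row is the pose to reach, as a shift and turn from the pose commanded when the call began, along the tool's axes at that moment; what a row does not reach only later rows make up. A row lasts 1/8 s, in which the tool goes at most 62.5 mm and 10.7 degrees, less where a joint would pass 70% of its speed; a pose out of reach is approached as far as the arm can. A call with a gripper value outside its range is refused whole. The fingers move at their own pace and stop on an object; FORCE is the grip in N (left out, the last holds). Time passes only in rows, so rows that repeat a pose let the fingers close. It gives the time, the measured TCP pose, the force and the opening at its end, in the units of the state.
- bot.get_obs(): the state, without advancing time (a new reading comes with each control period).
- bot.camera(name): name is "side" or "top" or "wrist"; returns a dict with "frame" (480x640x3 uint8, red, green, blue), "fx", "fy", "cx", "cy" (pixels), "R" (3x3) and "t" (3): a world point X has camera coordinates R X + t; the wrist camera has in their place "tool_from_camera" (4x4, takes a point from camera to tool coordinates, whose origin is the TCP and whose axes are the tool frame's). Camera axes: x right, y down, z forward; pixel columns grow to the right and rows downward; lengths in m; the calibration is good to about 2 mm. A picture is of the moment at which its call begins: read the wrist's pose just before it. There is no depth.
- bot.job_done(): hands the job in, once; it reports no verdict.
Trained networks look in a picture, given as the dict that the camera call returned (one of the last four; its "shot" number tells which), for a name from the list of things; names that differ only in an ending like _2 or _b are one class to them, and where a whole thing is asked for, a point or a joint stands for the part that bears it (a point fixed in the world has none). Each returns a list of dicts, best first, with "conf" (0 to 1); they miss things now and then, are a little off and sometimes report something else, mostly with a low value. They report only what shows in the picture. A call takes as long as a camera call.
- bot.look_for(name, picture): "bbox" ([left, top, width, height] as shares, 0 to 1, of the picture: columns of its width, rows of its height, round what is visible of it).
- bot.tip_of(name, picture): "centre" ([column, row] as shares, 0 to 1, of the picture: columns of its width, rows of its height: a listed point, or the origin of a listed thing).
The state is a dict: "time": time; "q": joint angles; "qd": joint speeds; "joint_efforts": joint torques, N m; "ee_pos": TCP position; "tcp_rot": TCP orientation; "wrist_force": force on the tool from outside, world axes, zero at the start; "torque": the same for the moment, N m; "opening": finger opening in m.
Only numpy, scipy, OpenCV 4.12 (cv2) and the standard library are available. Lean on these libraries where they do the work, as an engineer would, in place of code of your own. Each camera call takes 0.05 s, during which the arm holds its last target.

## Working session

There is one attempt and no reset: what is moved stays moved. The work goes in short steps, Python scripts to look and compute and a shell command to move; the robot and the scene stay as the last step left them, time stands still between calls to the robot, and variables do not carry over. Pictures are saved under pics/ and viewed, and the job is handed in when it is done.

```bash
mkdir -p pics
cat > h.py <<'E'
import numpy as np, cv2
from workcell import bot
def px(c,s): return np.array([s[0]*c['frame'].shape[1], s[1]*c['frame'].shape[0]])
def ray(c,uv):
    d=np.array([(uv[0]-c['cx'])/c['fx'],(uv[1]-c['cy'])/c['fy'],1.])
    R=np.array(c['R']);t=np.array(c['t']); return -R.T@t, R.T@d
def onz(c,uv,z):
    o,d=ray(c,uv); return o+d*(z-o[2])/d[2]
def proj(c,X):
    p=np.array(c['R'])@np.array(X)+np.array(c['t']); return [c['fx']*p[0]/p[2]+c['cx'],c['fy']*p[1]/p[2]+c['cy']]
def save(c,n): cv2.imwrite('pics/'+n+'.png',c['frame'][:,:,::-1])
E
python3 - <<'E'
from h import *
print(bot.get_obs())
for n in ['top','side']:
    c=bot.camera(n); save(c,n+'0')
    print(n,c['fx'],c['cx'],c['cy'],np.round(c['R'],3).tolist(),np.round(c['t'],3).tolist())
    for k,z in [('bin',0),('bur_box',.011),('pliers',.004),('tray',0)]:
        for r in bot.tip_of(k,c)[:2]:
            u=px(c,r['centre']); print(k,r['conf'],u.round(1),onz(c,u,z).round(4))
        for r in bot.look_for(k,c)[:2]: print('  bbox',r['conf'],(np.array(r['bbox'])*[640,480,640,480]).round(1))
E
```

```text
{'time': 0.0, 'q': array([-6.55479861e+01,  5.01191220e+00,  1.00323520e+01,  9.51002646e+01,
        4.15602841e-04,  8.99992986e+01]), 'qd': array([ 0.05433412, -0.01033412, -0.00573426,  0.04839223, -0.00759885,
       -0.0075414 ]), 'joint_efforts': array([ 4.95183958e-04, -5.20389819e+01,  4.64805400e+01,  1.63322745e-02,
        1.36851977e-04, -2.29417441e-05]), 'ee_pos': array([ 0.22757274, -0.50046848,  0.24955644]), 'tcp_rot': array([-90.29900536,  89.92017411, 114.15370965]), 'wrist_force': array([-0.20561414,  0.05183524, -0.16552729]), 'torque': array([ 0.01297981, -0.02494739, -0.014082  ]), 'opening': 0.08572536643388619}
top 454.7346109265216 322.4892105151316 250.74833705804647 [[0.028, -1.0, 0.003], [-0.977, -0.028, -0.21], [0.21, 0.003, -0.978]] [-0.058, 0.521, 0.8]
bin 0.97 [217.6 252.9] [0.5239 0.1667 0.    ]
  bbox 0.96 [136.7 191.5 150.6 118.1]
bur_box 0.94 [252.9 250.2] [0.5292 0.0946 0.011 ]
bur_box 0.29 [246.3 248.4] [0.5324 0.108  0.011 ]
  bbox 0.63 [235.7 234.6  34.4  25. ]
pliers 0.48 [250.1 250.7] [0.5295 0.1013 0.004 ]
  bbox 0.66 [240.3 217.1  17.9  67. ]
tray 0.57 [409.2 260.2] [ 0.5202 -0.2168  0.    ]
  bbox 0.84 [340.4 215.9 138.5  87.8]
side 560.7120952446647 321.41008866267583 243.32244446369518 [[-1.0, -0.012, 0.015], [-0.018, 0.371, -0.929], [0.006, -0.929, -0.371]] [0.524, 0.078, 1.018]
bin 0.67 [322.7 330.7] [0.5198 0.1766 0.    ]
  bbox 0.57 [253.9 260.9 156.1 128.5]
bur_box 0.75 [318.6 299.9] [0.5275 0.0966 0.011 ]
  bbox 0.57 [303.4 277.2  27.5  33.2]
  bbox 0.81 [276.1 295.6  77.8  13.7]
tray 0.9 [324.6 237.2] [ 0.5195 -0.22    0.    ]
  bbox 0.84 [282.8 213.8  84.7  45.5]
```

Run:
```python
import cv2
a=cv2.imread('pics/top0.png')[170:330,120:500]; cv2.imwrite('pics/top0c.png',cv2.resize(a,(798,336),interpolation=cv2.INTER_CUBIC))
b=cv2.imread('pics/side0.png')[190:400,220:430]; cv2.imwrite('pics/side0c.png',cv2.resize(b,(600,600),interpolation=cv2.INTER_CUBIC))
```

```text
(no output)
```

View pics/top0.png

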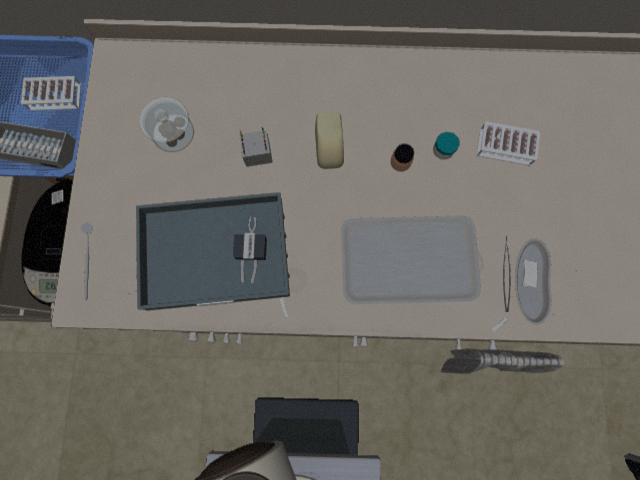

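View pics/top0c.png

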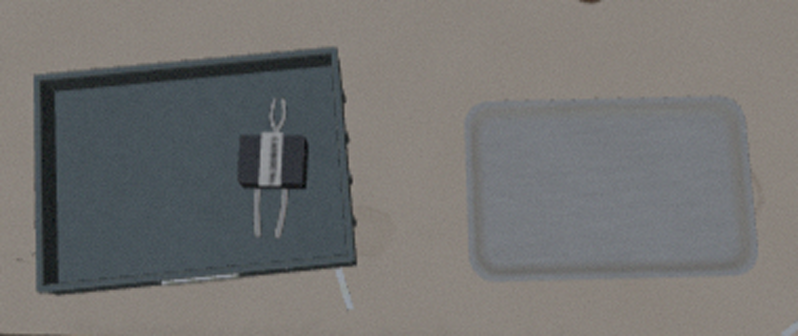

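View pics/side0c.png

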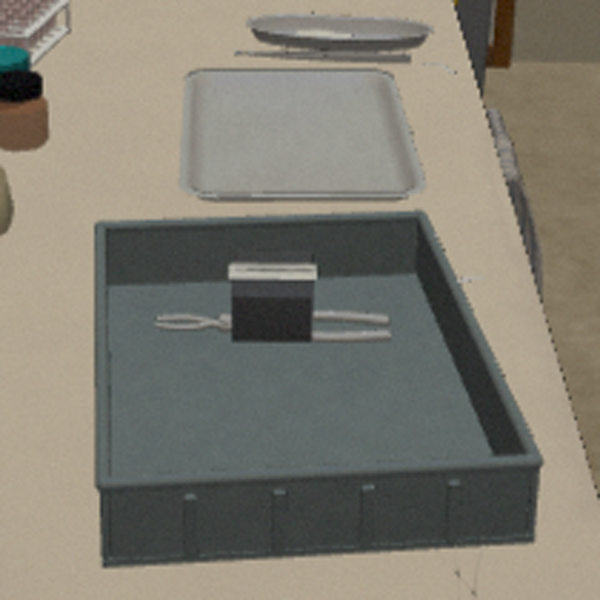

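```bash
cat >> h.py <<'E'
from scipy.spatial.transform import Rotation as Ro
def tool():
    o=bot.get_obs(); return np.array(o['ee_pos']),Ro.from_euler('xyz',o['tcp_rot'],degrees=True).as_matrix(),o
def wcam():
    p,R,o=tool(); c=bot.camera('wrist'); T=np.eye(4);T[:3,:3]=R;T[:3,3]=p
    W=T@np.array(c['tool_from_camera']); c['R']=W[:3,:3].T; c['t']=-W[:3,:3].T@W[:3,3]; return c
def goto(P,yaw):  # tool x down, tool y (jaw) at world yaw angle deg
    p,R,o=tool(); best=None
    for k in (0,180):
        a=np.radians(yaw+k); y=np.array([np.cos(a),np.sin(a),0]); x=np.array([0,0,-1.]); T=np.c_[x,y,np.cross(x,y)]
        v=Ro.from_matrix(R.T@T).as_rotvec(degrees=True)
        print('k',k,'turn',v.round(2),'shift',(R.T@(np.array(P)-p)).round(4))
E
python3 - <<'E'
from h import *
p,R,o=tool(); print(p,R.round(3))
c=wcam(); print(np.array(c['tool_from_camera']).round(3).tolist(),c['fx']); save(c,'w0')
c=bot.camera('top')
for k,u in {'FL':(36,76),'FR':(337,48),'NR':(355,264),'NL':(40,291)}.items():
    uv=(u[0]/2.1+120,u[1]/2.1+170); print(k,onz(c,uv,.045).round(4))
goto([.50,.12,.27],90)
E
```

```text
[ 0.22767689 -0.50066005  0.25030061] [[ 0.     0.414 -0.91 ]
 [-0.    -0.91  -0.414]
 [-1.     0.    -0.   ]]
[[0.0, -0.265, 0.964, -0.123], [1.0, -0.001, -0.001, 0.001], [0.001, 0.964, 0.265, -0.067], [0.0, 0.0, 0.0, 1.0]] 390.605929666323
FL [0.6028 0.3192 0.045 ]
FR [0.6382 0.0423 0.045 ]
NR [0.4373 0.0167 0.045 ]
NL [0.4055 0.2931 0.045 ]
k 0 turn [-155.55    0.      0.  ] shift [-0.0197 -0.4523 -0.5048]
k 180 turn [24.45  0.   -0.  ] shift [-0.0197 -0.4523 -0.5048]
```

```bash
python3 -m handwheel '[[8,0,0,-0.02,-0.04,-0.045,-1],[16,0,0,-0.02,-0.08,-0.09,-1],[24.5,0,0,-0.02,-0.12,-0.135,-1],[24.5,0,0,-0.02,-0.16,-0.18,-1],[24.5,0,0,-0.02,-0.2,-0.225,-1],[24.5,0,0,-0.02,-0.24,-0.27,-1],[24.5,0,0,-0.02,-0.28,-0.315,-1],[24.5,0,0,-0.02,-0.32,-0.36,-1],[24.5,0,0,-0.02,-0.36,-0.405,-1],[24.5,0,0,-0.02,-0.4,-0.45,-1],[24.5,0,0,-0.02,-0.44,-0.49,-1],[24.5,0,0,-0.02,-0.452,-0.505,-1],[24.5,0,0,-0.02,-0.452,-0.505,-1],[24.5,0,0,-0.02,-0.452,-0.505,-1]]'
python3 - <<'E'
from h import *
p,R,o=tool(); print(p,R.round(3),o['q'].round(1),o['qd'].round(2))
c=wcam(); save(c,'w1')
for k,z in [('bin',0),('bur_box',.011),('pliers',.004)]:
    for r in bot.tip_of(k,c)[:2]:
            u=px(c,r['centre']); print(k,r['conf'],u.round(1),onz(c,u,z).round(4))
E
```

```text
time: 2.75
ee_pos: [0.5055, 0.0538, 0.2703]
tcp_rot: [-87.3, 87.4, 97.5]
wrist_force: [-0.2, 0.0, -0.1]
opening: 0.0857
[0.5055422  0.05383277 0.27032699] [[-0.006  0.084 -0.996]
 [ 0.044 -0.996 -0.084]
 [-0.999 -0.045  0.002]] [  4.7  -0.2   7.   97.3   2.6 179.9] [1.44 0.34 0.68 0.13 0.81 0.04]
bin 0.91 [227.8 174.4] [0.5231 0.1662 0.    ]
bur_box 0.86 [291.3 173.1] [0.5313 0.1007 0.011 ]
```

View pics/w1.png

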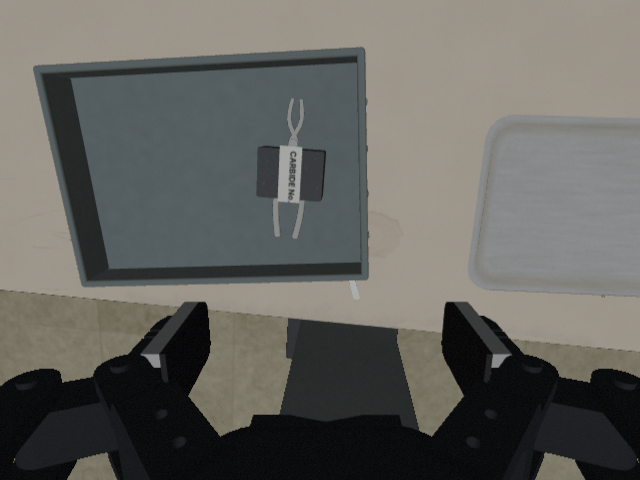

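Run:
```python
from h import *
c=wcam()
for u in [(258,147),(325,150),(323,200),(257,199)]: print('box',onz(c,u,.041).round(4))
for u in [(297,99),(287,237)]: print('pl',onz(c,u,.008).round(4))
for u in [(36,68),(363,48),(367,278),(82,286)]: print('bin',onz(c,u,.045).round(4))
goto([.52,.10,.22],96)
```

```text
box [0.5548 0.1278 0.041 ]
box [0.5572 0.0683 0.041 ]
box [0.5128 0.0665 0.041 ]
box [0.5082 0.127  0.041 ]
pl [0.5999 0.0997 0.008 ]
pl [0.4656 0.1015 0.008 ]
bin [0.6045 0.3195 0.045 ]
bin [0.6405 0.044  0.045 ]
bin [0.443  0.0187 0.045 ]
bin [0.4066 0.2968 0.045 ]
k 0 turn [ 1.7875e+02  3.9800e+00 -8.0000e-02] shift [ 0.0525 -0.0426 -0.0185]
k 180 turn [-1.21  0.05  2.55] shift [ 0.0525 -0.0426 -0.0185]
```

Run:
```python
from h import *
goto([.532,.098,.19],3.4)
```

```text
k 0 turn [-88.59  -1.91   2.08] shift [ 0.0823 -0.0383 -0.0303]
k 180 turn [91.37  2.1   1.92] shift [ 0.0823 -0.0383 -0.0303]
```

```bash
python3 -m handwheel '[[-10,-0.2,0.2,0.01,-0.005,-0.004,-1],[-20,-0.4,0.4,0.02,-0.01,-0.008,-1],[-30,-0.6,0.7,0.03,-0.015,-0.012,-1],[-40,-0.8,0.9,0.04,-0.02,-0.016,-1],[-50,-1.1,1.2,0.05,-0.025,-0.02,-1],[-60,-1.3,1.4,0.06,-0.03,-0.024,-1],[-70,-1.5,1.6,0.07,-0.035,-0.028,-1],[-80,-1.7,1.9,0.082,-0.038,-0.03,-1],[-88.6,-1.9,2.1,0.082,-0.038,-0.03,-1],[-88.6,-1.9,2.1,0.082,-0.038,-0.03,-1],[-88.6,-1.9,2.1,0.082,-0.038,-0.03,-1]]'
python3 - <<'E'
from h import *
p,R,o=tool(); print(p,R.round(3),o['q'].round(1),o['qd'].round(2))
c=wcam(); save(c,'w2')
for k,z in [('bin',0),('bur_box',.011),('pliers',.004)]:
    for r in bot.tip_of(k,c)[:2]:
            u=px(c,r['centre']); print(k,r['conf'],u.round(1),onz(c,u,z).round(4))
E
```

```text
time: 4.38
ee_pos: [0.5319, 0.098, 0.1903]
tcp_rot: [110.4, 90.0, 23.6]
wrist_force: [-0.6, 0.4, -0.3]
opening: 0.0858
[0.53192751 0.09795002 0.19030703] [[ 0.     0.998  0.057]
 [ 0.     0.057 -0.998]
 [-1.     0.    -0.   ]] [10.4  2.9  1.2 88.3  0.  97.2] [-0.03  0.06  0.14  0.01  0.01 -0.52]
bin 0.81 [319.7 124.6] [0.5234 0.1708 0.    ]
bur_box 0.97 [325.  220.9] [0.5316 0.0977 0.011 ]
```

View pics/w2.png

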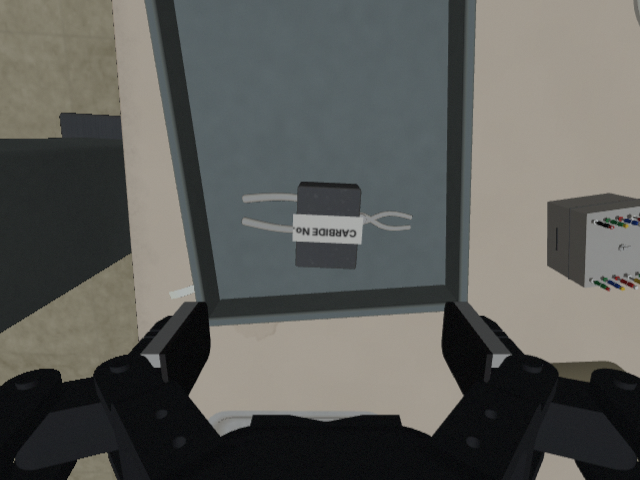

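Run:
```python
from h import *
c=wcam()
P=[onz(c,u,.041) for u in [(299,188),(360,188),(357,268),(295,266)]]
print(np.round(P,4),np.mean(P,0).round(4))
for u in [(292,229),(362,230)]: print('band',onz(c,u,.041).round(4))
for u in [(410,222),(243,210),(366,218)]: print('pl',onz(c,u,.008).round(4))
goto([.5315,.0975,.036],2.5)
c=bot.camera('side'); save(c,'s2'); a=c['frame'][240:340,260:380,::-1]; cv2.imwrite('pics/s2c.png',cv2.resize(a,None,fx=6,fy=6,interpolation=cv2.INTER_CUBIC))
```

```text
[[0.5118 0.1268 0.041 ]
 [0.5543 0.1293 0.041 ]
 [0.5568 0.0703 0.041 ]
 [0.5111 0.0692 0.041 ]] [0.5335 0.0989 0.041 ]
band [0.5079 0.0971 0.041 ]
band [0.5581 0.0993 0.041 ]
pl [0.5997 0.1002 0.008 ]
pl [0.4661 0.1023 0.008 ]
pl [0.5642 0.1014 0.008 ]
k 0 turn [ 0.88 -0.    0.  ] shift [ 0.1541 -0.0005  0.0005]
k 180 turn [-1.7912e+02 -1.0000e-02 -0.0000e+00] shift [ 0.1541 -0.0005  0.0005]
```

View pics/s2c.png

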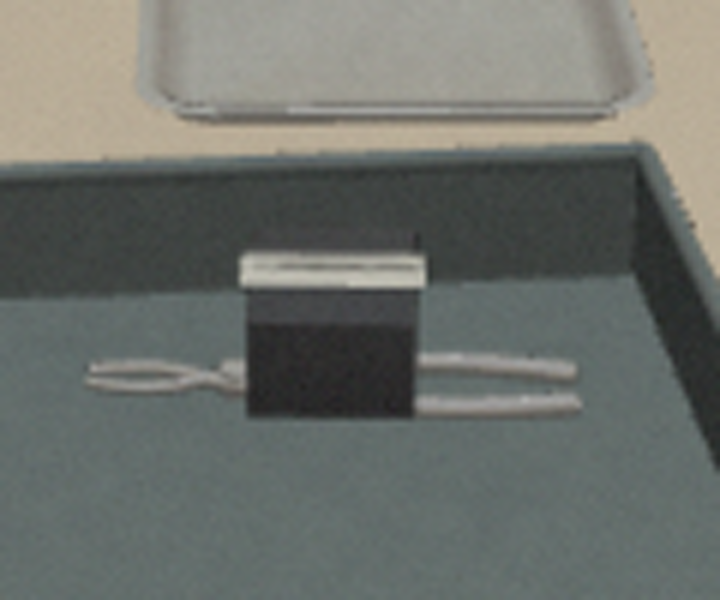

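```bash
python3 -m handwheel '[[0.9,0,0,0.05,0.001,0,-1],[0.9,0,0,0.1,0.001,0,-1],[0.9,0,0,0.13,0.001,0,-1],[0.9,0,0,0.145,0.001,0,-1],[0.9,0,0,0.156,0.001,0,-1],[0.9,0,0,0.156,0.001,0,-1],[0.9,0,0,0.156,0.001,0,-0.4],[0.9,0,0,0.156,0.001,0,0],[0.9,0,0,0.156,0.001,0,0.3],[0.9,0,0,0.156,0.001,0,0.6],[0.9,0,0,0.156,0.001,0,0.6],[0.9,0,0,0.156,0.001,0,0.6]]' 30
python3 - <<'E'
from h import *
c=wcam(); save(c,'w3')
c=bot.camera('side'); a=c['frame'][240:340,260:380,::-1]; cv2.imwrite('pics/s3c.png',cv2.resize(a,None,fx=6,fy=6,interpolation=cv2.INTER_CUBIC))
E
```

```text
time: 6.18
ee_pos: [0.5334, 0.0983, 0.035]
tcp_rot: [98.6, 89.9, 11.1]
wrist_force: [-0.9, -0.3, 6.2]
opening: 0.0448
```

View pics/w3.png

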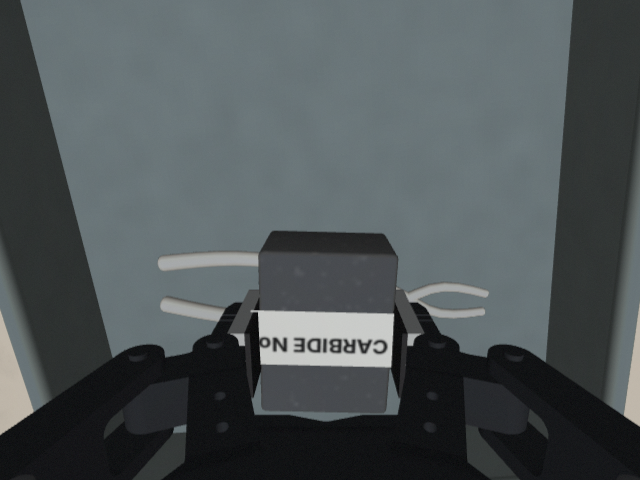

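View pics/s3c.png

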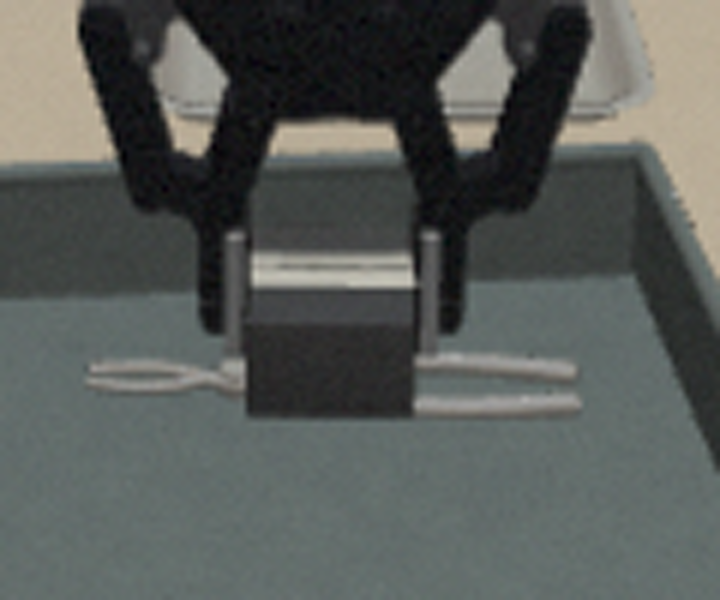

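```bash
python3 -m handwheel '[[0,0,0,-0.01,0,0,0.6],[0,0,0,-0.03,0,0,0.6],[0,0,0,-0.06,0,0,0.6],[0,0,0,-0.08,0,0,0.6],[0,0,0,-0.08,-0.002,-0.025,0.6],[-2,0,0,-0.08,-0.005,-0.06,0.6],[-4,0,0,-0.08,-0.008,-0.1,0.6],[-4,0,0,-0.08,-0.011,-0.13,0.6],[-4,0,0,-0.08,-0.012,-0.139,0.6],[-4,0,0,-0.08,-0.012,-0.139,0.6],[-4,0,0,-0.08,-0.012,-0.139,0.6]]'
python3 - <<'E'
from h import *
p,R,o=tool(); print(p,R.round(3),o['q'].round(1))
c=wcam(); save(c,'w4')
for n in ('top','side'):
    c=bot.camera(n); save(c,n+'4')
    for r in bot.tip_of('pliers',c)[:1]: print(n,r['conf'],onz(c,px(c,r['centre']),.004).round(4))
E
```

```text
time: 7.65
ee_pos: [0.5149, 0.2356, 0.1141]
tcp_rot: [-42.8, 90.0, -126.3]
wrist_force: [0.4, 0.1, -0.3]
opening: 0.0446
[0.51490267 0.2356005  0.1140865 ] [[-0.     0.994  0.113]
 [-0.     0.113 -0.994]
 [-1.    -0.     0.   ]] [ 24.6   6.7  -3.1  80.2  -0.  108.1]
top 0.85 [0.5377 0.105  0.004 ]
side 0.76 [0.5336 0.0959 0.004 ]
```

View pics/side4.png

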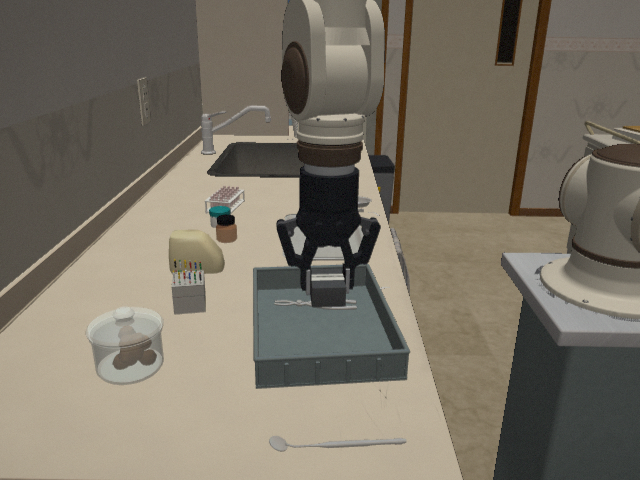

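View pics/w4.png

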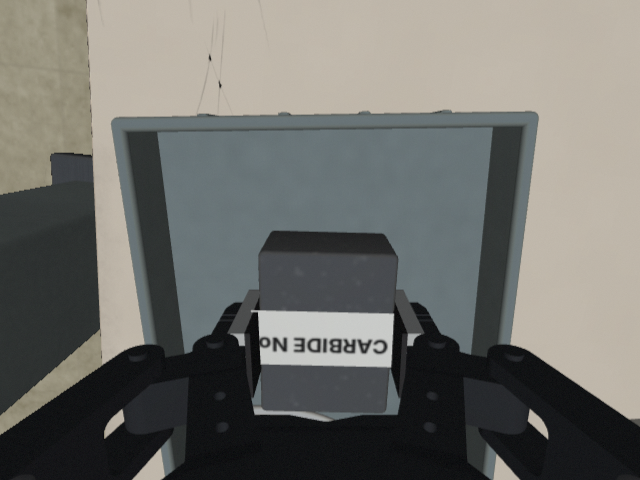

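```bash
python3 -m handwheel '[[0,0,0,0.04,0,0,0.6],[0,0,0,0.065,0,0,0.6],[0,0,0,0.075,0,0,0.6],[0,0,0,0.08,0,0,0.6],[0,0,0,0.083,0,0,0.6],[0,0,0,0.0845,0,0,0.6],[0,0,0,0.0845,0,0,0.6],[0,0,0,0.0845,0,0,0.6]]'
```

```text
time: 8.9
ee_pos: [0.5149, 0.2366, 0.0299]
tcp_rot: [113.0, 90.0, 29.6]
wrist_force: [0.0, -0.1, -0.4]
opening: 0.0446
```

```bash
python3 -m handwheel '[[0,0,0,0.001,0,0,0.6],[0,0,0,0.002,0,0,0.6],[0,0,0,0.002,0,0,0.6]]'
```

```text
time: 9.28
ee_pos: [0.5148, 0.2366, 0.028]
tcp_rot: [121.6, 90.0, 38.2]
wrist_force: [-1.1, -0.8, 4.4]
opening: 0.0448
```

```bash
python3 -m handwheel '[[0,0,0,0,0,0,0.2],[0,0,0,0,0,0,-0.2],[0,0,0,0,0,0,-0.6],[0,0,0,0,0,0,-1],[0,0,0,0,0,0,-1],[0,0,0,-0.03,0,0,-1],[0,0,0,-0.08,0,0,-1],[0,0,0,-0.13,0,0,-1],[-10,0,0,-0.13,0.002,0.04,-1],[-20,0,0,-0.13,0.005,0.08,-1],[-30,0,0,-0.13,0.01,0.12,-1],[-30,0,0,-0.13,0.01,0.14,-1],[-30,0,0,-0.13,0.01,0.14,-1]]'
python3 - <<'E'
from h import *
p,R,o=tool(); print(p,o['q'].round(1))
c=wcam(); save(c,'w5')
for n in ('top','side'):
    c=bot.camera(n); save(c,n+'5')
    for k,z in (('pliers',.004),('bur_box',.004)):
      for r in bot.tip_of(k,c)[:1]: print(n,k,r['conf'],onz(c,px(c,r['centre']),z).round(4))
cv2.imwrite('pics/s5c.png',cv2.resize(c['frame'][240:400,230:430,::-1],None,fx=3.5,fy=3.5,interpolation=cv2.INTER_CUBIC))
goto([.533,.10,.18],86)
E
```

```text
time: 10.9
ee_pos: [0.5407, 0.0977, 0.1575]
tcp_rot: [-152.5, 90.0, 153.8]
wrist_force: [0.4, 0.7, 0.2]
opening: 0.0856
[0.54070147 0.09771041 0.1575152 ] [10.2  4.  -1.2 84.8  0.  64. ]
top pliers 0.75 [0.5351 0.1047 0.004 ]
side pliers 0.62 [0.533  0.0897 0.004 ]
side bur_box 0.93 [0.5108 0.2365 0.004 ]
k 0 turn [-4.942e+01 -1.000e-02  1.000e-02] shift [-0.0225 -0.0056 -0.005 ]
k 180 turn [1.3058e+02 1.0000e-02 2.0000e-02] shift [-0.0225 -0.0056 -0.005 ]
```

View pics/w5.png

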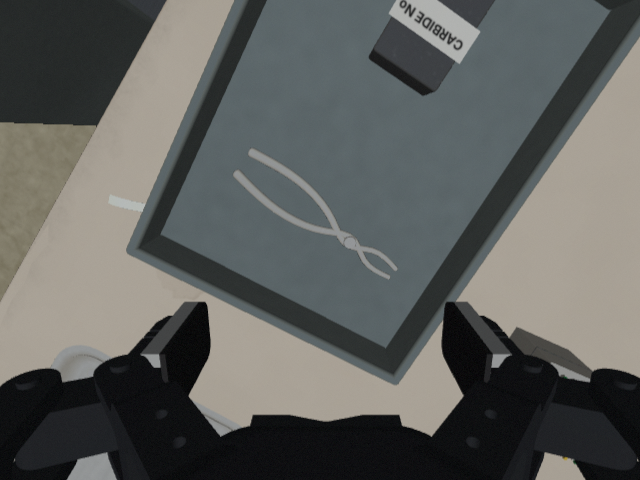

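View pics/s5c.png

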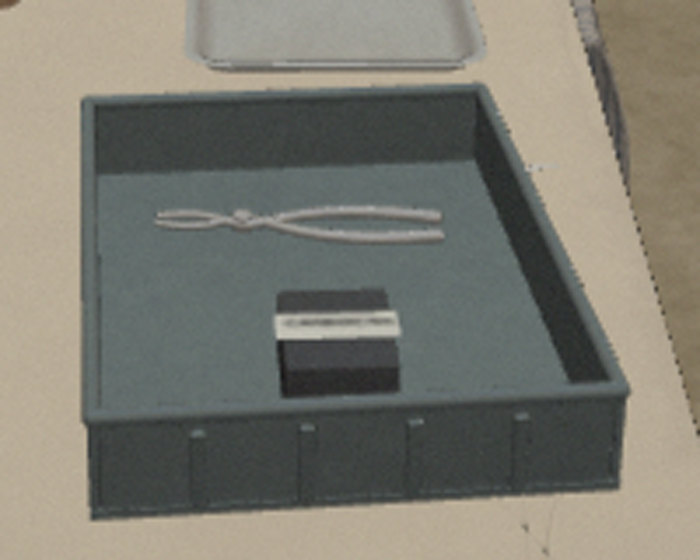

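Run:
```python
from h import *
c=wcam()
for r in bot.tip_of('pliers',c): print(r['conf'],px(c,r['centre']),onz(c,px(c,r['centre']),.004).round(4))
n={'joint':(349,242),'tip1':(388,277),'tip2':(396,269),'h1':(252,153),'h2':(238,175),'ho1':(308,191),'ho2':(284,216)}
P={k:onz(c,u,.008) for k,u in n.items()}
for k in P: print(k,P[k].round(4))
t=(P['tip1']+P['tip2'])/2;h=(P['h1']+P['h2'])/2;d=t-h
print('mid',(t+h)/2,np.linalg.norm(d),np.degrees(np.arctan2(d[1],d[0])))
f=c['frame'][120:300,220:420,::-1]; cv2.imwrite('pics/w5c.png',cv2.resize(f,None,fx=3.3,fy=3.3,interpolation=cv2.INTER_CUBIC))
```

```text
0.91 [320.704 217.104] [0.5324 0.1038 0.004 ]
joint [0.5594 0.1018 0.008 ]
tip1 [0.5992 0.0976 0.008 ]
tip2 [0.5999 0.1061 0.008 ]
h1 [0.4679 0.1125 0.008 ]
h2 [0.4683 0.0944 0.008 ]
ho1 [0.5138 0.1142 0.008 ]
ho2 [0.5105 0.0896 0.008 ]
mid [0.53382559 0.1026449  0.008     ] 0.13145579655160997 -0.6955320496740848
```

View pics/w5c.png

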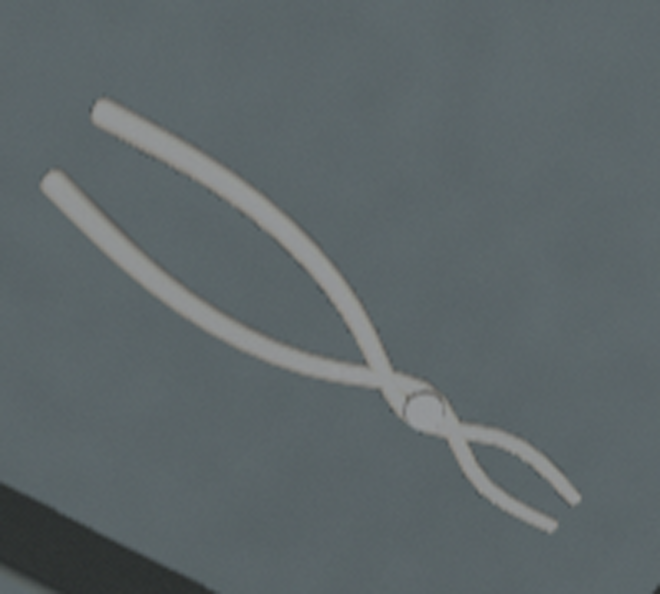

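Run:
```python
from h import *
goto([.533,.1025,.06],89.3)
```

```text
k 0 turn [-5.273e+01 -1.000e-02  0.000e+00] shift [ 0.0975 -0.004  -0.0072]
k 180 turn [1.2727e+02 0.0000e+00 1.0000e-02] shift [ 0.0975 -0.004  -0.0072]
```

```bash
python3 -m handwheel '[[-10,0,0,0,-0.004,-0.007,-0.3],[-20,0,0,0,-0.004,-0.007,-0.3],[-30,0,0,0,-0.004,-0.007,-0.3],[-40,0,0,0.02,-0.004,-0.007,-0.3],[-50,0,0,0.05,-0.004,-0.007,-0.3],[-52.7,0,0,0.08,-0.004,-0.007,-0.3],[-52.7,0,0,0.0975,-0.004,-0.007,-0.3],[-52.7,0,0,0.0975,-0.004,-0.007,-0.3],[-52.7,0,0,0.0975,-0.004,-0.007,-0.3]]'
python3 - <<'E'
from h import *
p,R,o=tool(); print(p,R.round(3),o['q'].round(1))
c=wcam(); save(c,'w6')
for r in bot.tip_of('pliers',c): print(r['conf'],px(c,r['centre']),onz(c,px(c,r['centre']),.004).round(4))
print(proj(c,p), proj(c,[.533,.1025,.004]))
E
```

```text
time: 12.48
ee_pos: [0.5339, 0.102, 0.0612]
tcp_rot: [13.8, 89.9, 13.0]
wrist_force: [1.3, 0.8, 0.4]
opening: 0.0558
[0.53385596 0.1019641  0.0612209 ] [[ 0.001  0.014  1.   ]
 [ 0.     1.    -0.014]
 [-1.     0.     0.001]] [ 10.8   4.7 -11.2  74.    0.   11.6]
0.74 [323.392 274.608] [0.5336 0.1002 0.004 ]
[np.float64(327.78373831109445), np.float64(332.609347347364)] [np.float64(328.06948551971135), np.float64(273.4182265828227)]
```

View pics/w6.png

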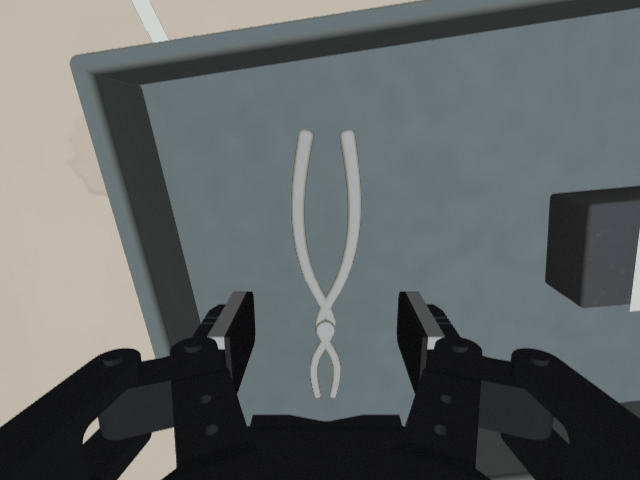

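```bash
python3 -m handwheel '[[0,0,0,0.015,0,0,-0.3],[0,0,0,0.028,0,0,-0.3],[0,0,0,0.034,0,0,-0.3],[0,0,0,0.036,0,0,-0.3],[0,0,0,0.036,0,0,-0.3]]' 30
python3 -m handwheel '[[0,0,0,0,0,0,0.1],[0,0,0,0,0,0,0.3],[0,0,0,0,0,0,0.45],[0,0,0,0,0,0,0.6]]' 30
python3 - <<'E'
from h import *
c=wcam(); save(c,'w7')
E
```

```text
time: 13.2
ee_pos: [0.5333, 0.1018, 0.024]
tcp_rot: [-165.2, 90.0, -166.0]
wrist_force: [-0.7, -0.2, 1.1]
opening: 0.0558
time: 13.7
ee_pos: [0.5335, 0.1019, 0.0245]
tcp_rot: [23.0, 90.0, 22.3]
wrist_force: [-1.2, 1.3, 4.3]
opening: 0.0249
```

View pics/w7.png

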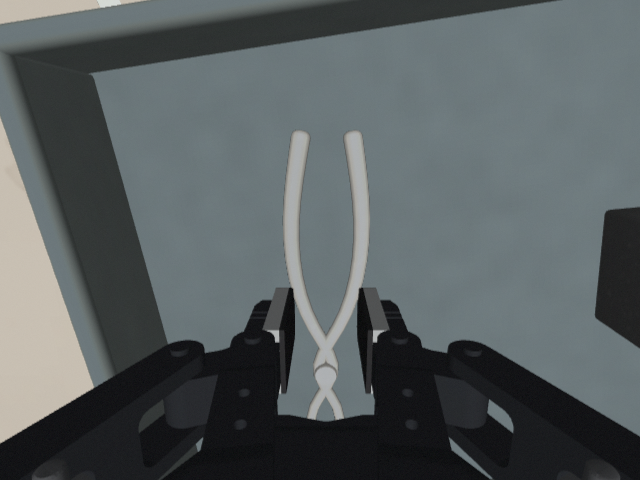

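```bash
python3 -m handwheel '[[0,0,0,0,0,0,0.8],[0,0,0,0,0,0,0.9],[0,0,0,0,0,0,0.9]]' 50
python3 -m handwheel '[[0,0,0,-0.01,0,0,0.9],[0,0,0,-0.03,0,0,0.9],[0,0,0,-0.06,0,0,0.9],[0,0,0,-0.1,0,0,0.9],[0,0,0,-0.1,0,0,0.9]]'
python3 - <<'E'
from h import *
c=wcam(); save(c,'w8')
c=bot.camera('side'); cv2.imwrite('pics/s8c.png',cv2.resize(c['frame'][200:400,230:430,::-1],None,fx=3,fy=3,interpolation=cv2.INTER_CUBIC))
E
```

```text
time: 14.12
ee_pos: [0.5335, 0.1019, 0.0246]
tcp_rot: [16.5, 90.0, 15.8]
wrist_force: [-0.2, -0.1, 4.6]
opening: 0.0243
time: 14.75
ee_pos: [0.5348, 0.1021, 0.1276]
tcp_rot: [11.4, 89.7, 10.7]
wrist_force: [0.0, 0.3, -1.6]
opening: 0.0239
```

View pics/w8.png

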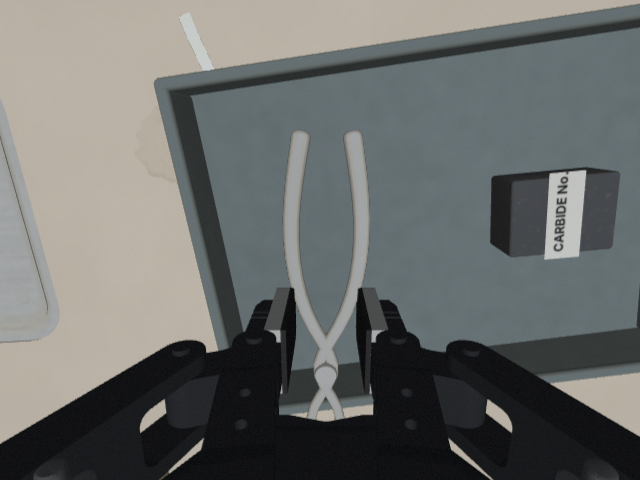

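View pics/s8c.png

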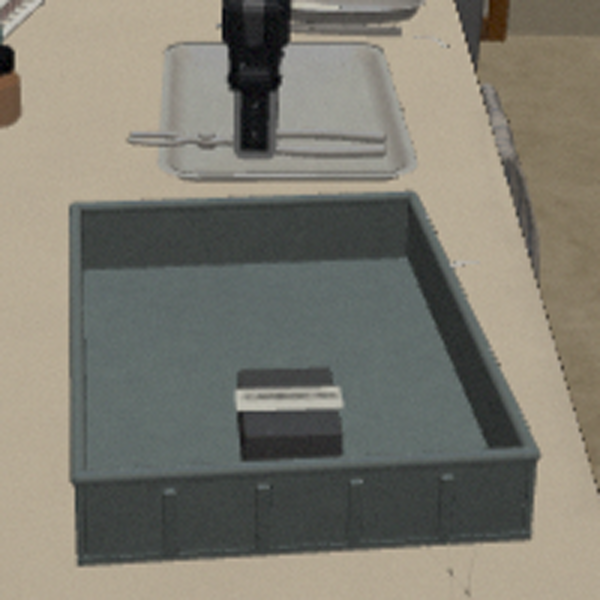

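```bash
python3 -m handwheel '[[10,0,0,0,-0.03,-0.001,0.9],[20,0,0,0,-0.065,-0.003,0.9],[30,0,0,0,-0.1,-0.005,0.9],[40,0,0,0,-0.14,-0.007,0.9],[50,0,0,0,-0.18,-0.009,0.9],[60,0,0,0,-0.22,-0.011,0.9],[70,0,0,0,-0.26,-0.013,0.9],[80,0,0,0,-0.29,-0.014,0.9],[90,0,0,0,-0.31,-0.014,0.9],[90,0,0,0,-0.32,-0.014,0.9],[90,0,0,0,-0.32,-0.014,0.9],[90,0,0,0,-0.32,-0.014,0.9]]'
python3 - <<'E'
from h import *
p,R,o=tool(); print(p,R.round(3),o['q'].round(1))
c=wcam(); save(c,'w9')
for r in bot.tip_of('tray',c): print('w',r['conf'],onz(c,px(c,r['centre']),0).round(4))
for n in ('top','side'):
    c=bot.camera(n); save(c,n+'9')
    for r in bot.tip_of('tray',c)[:1]: print(n,r['conf'],onz(c,px(c,r['centre']),0).round(4))
    for r in bot.tip_of('bur_box',c)[:1]: print(n,r['conf'],onz(c,px(c,r['centre']),0.004).round(4))
c=bot.camera('top')
a=cv2.imread('pics/top0.png')
cv2.imwrite('pics/t0tray.png',cv2.resize(a[205:315,330:490],None,fx=5,fy=5,interpolation=cv2.INTER_CUBIC))
E
```

```text
time: 16.35
ee_pos: [0.515, -0.2173, 0.1238]
tcp_rot: [-120.1, 90.0, 149.3]
wrist_force: [0.7, -0.0, -1.1]
opening: 0.0241
[ 0.51498388 -0.21728382  0.1237515 ] [[-0.001  1.    -0.01 ]
 [ 0.    -0.01  -1.   ]
 [-1.    -0.001 -0.   ]] [-22.9   5.6  -3.2  81.2   0.   67.7]
w 0.84 [ 0.5208 -0.216   0.    ]
top 0.85 [ 0.5214 -0.2164  0.    ]
top 0.95 [0.5138 0.2333 0.004 ]
side 0.82 [ 0.5182 -0.2155  0.    ]
side 0.74 [0.5116 0.2368 0.004 ]
```

View pics/w9.png

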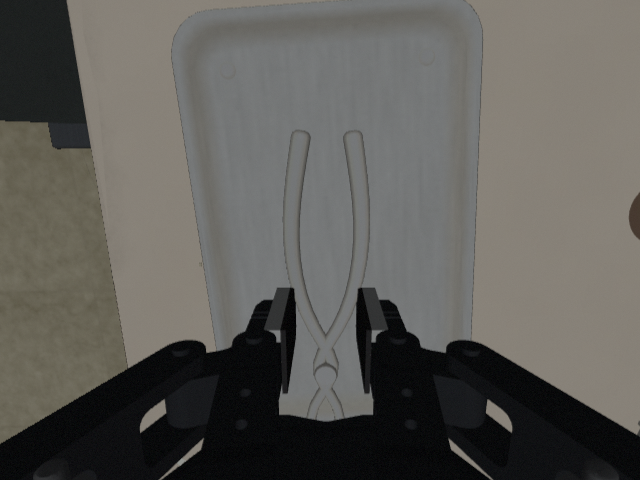

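View pics/t0tray.png

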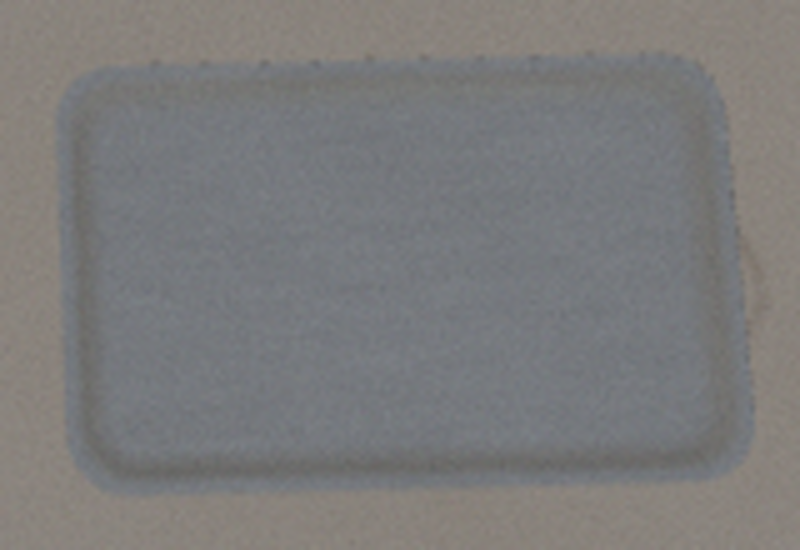

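Run:
```python
from h import *
w=wcam(); c=bot.camera('top')
f=lambda u:onz(c,(u[0]/5+330,u[1]/5+205),.012)
L={n:[f(a),f(b)] for n,a,b in [('far',(100,68),(690,53)),('near',(110,492),(715,480)),('left',(58,110),(72,450)),('right',(722,100),(752,440))]}
L.update({n:[onz(w,a,.012),onz(w,b,.012)] for n,a,b in [('wnear',(174,60),(216,350)),('wfar',(481,60),(471,340)),('wleft',(210,11),(440,0))]})
for n,(a,b) in L.items():
    d=b-a; print(n,a.round(4),b.round(4),np.degrees(np.arctan2(d[1],d[0])).round(2))
```

```text
far [ 0.5995 -0.0965  0.012 ] [ 0.6128 -0.3339  0.012 ] -86.81
near [ 0.4296 -0.103   0.012 ] [ 0.441  -0.3369  0.012 ] -87.22
left [ 0.5816 -0.0799  0.012 ] [ 0.4454 -0.088   0.012 ] -176.6
right [ 0.5935 -0.346   0.012 ] [ 0.4569 -0.352   0.012 ] -177.51
wnear [ 0.4325 -0.1109  0.012 ] [ 0.4399 -0.2916  0.012 ] -87.67
wfar [ 0.6027 -0.1132  0.012 ] [ 0.6119 -0.2865  0.012 ] -86.96
wleft [ 0.4547 -0.0869  0.012 ] [ 0.5781 -0.0833  0.012 ] 1.67
```

Run:
```python
from h import *
goto([.521,-.2165,.028],2.7)
```

```text
k 0 turn [-3.45  0.    0.01] shift [ 0.096   0.0059 -0.0015]
k 180 turn [ 1.7655e+02  1.0000e-02 -0.0000e+00] shift [ 0.096   0.0059 -0.0015]
```

```bash
python3 -m handwheel '[[-2,0,0,0.02,0.003,-0.001,0.9],[-3.4,0,0,0.05,0.006,-0.0015,0.9],[-3.4,0,0,0.08,0.006,-0.0015,0.9],[-3.4,0,0,0.092,0.006,-0.0015,0.9],[-3.4,0,0,0.096,0.006,-0.0015,0.9],[-3.4,0,0,0.096,0.006,-0.0015,0.9],[-3.4,0,0,0.096,0.006,-0.0015,0.9]]'
python3 -m handwheel '[[0,0,0,0.0015,0,0,0.9],[0,0,0,0.003,0,0,0.9],[0,0,0,0.004,0,0,0.9],[0,0,0,0.004,0,0,0.9],[0,0,0,0.004,0,0,0.9]]'
```

```text
time: 17.77
ee_pos: [0.5216, -0.2168, 0.0292]
tcp_rot: [61.4, 89.9, -25.9]
wrist_force: [0.7, -0.5, -1.0]
opening: 0.024
time: 18.4
ee_pos: [0.521, -0.2166, 0.024]
tcp_rot: [-86.9, 90.0, -174.3]
wrist_force: [0.6, -0.5, -0.4]
opening: 0.0244
```

```bash
python3 -m handwheel '[[0,0,0,0.0008,0,0,0.9],[0,0,0,0.0008,0,0,0.9],[0,0,0,0.0008,0,0,0.9]]'
python3 -m handwheel '[[0,0,0,0.0008,0,0,0.9],[0,0,0,0.0008,0,0,0.9],[0,0,0,0.0008,0,0,0.9]]'
python3 - <<'E'
from h import *
c=bot.camera('side'); cv2.imwrite('pics/s10.png',cv2.resize(c['frame'][200:270,270:380,::-1],None,fx=7,fy=7,interpolation=cv2.INTER_CUBIC))
E
```

```text
time: 18.77
ee_pos: [0.521, -0.2166, 0.0232]
tcp_rot: [-92.8, 90.0, 179.8]
wrist_force: [-0.4, -0.5, -0.5]
opening: 0.024
time: 19.15
ee_pos: [0.521, -0.2166, 0.0224]
tcp_rot: [-90.4, 90.0, -177.8]
wrist_force: [-0.3, -0.6, -1.9]
opening: 0.0244
```

View pics/s10.png

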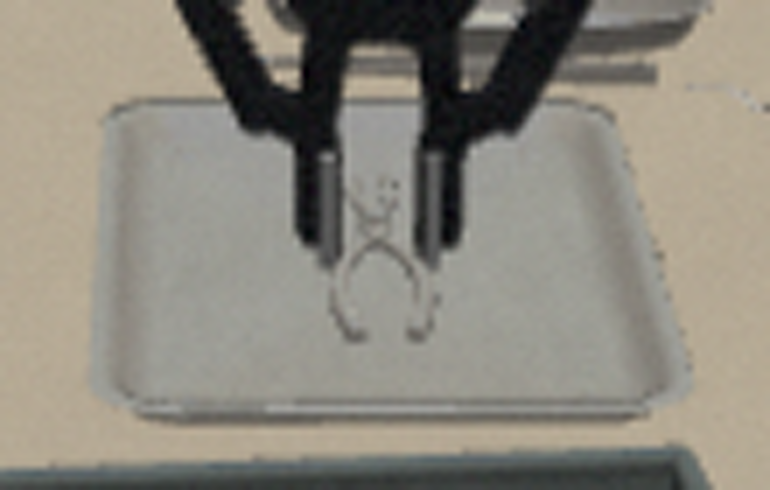

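```bash
for i in 1; do python3 -m handwheel '[[0,0,0,0.0006,0,0,0.9],[0,0,0,0.0006,0,0,0.9],[0,0,0,0.0006,0,0,0.9]]'; done
python3 -m handwheel '[[0,0,0,0.0006,0,0,0.9],[0,0,0,0.0006,0,0,0.9],[0,0,0,0.0006,0,0,0.9]]'
```

```text
time: 19.58
ee_pos: [0.5211, -0.2166, 0.0221]
tcp_rot: [35.1, 90.0, -52.2]
wrist_force: [-1.5, 1.9, 4.8]
opening: 0.0244
time: 19.95
ee_pos: [0.5211, -0.2166, 0.022]
tcp_rot: [53.7, 90.0, -33.7]
wrist_force: [-2.9, 1.6, 9.7]
opening: 0.0241
```

```bash
python3 -m handwheel '[[0,0,0,-0.0004,0,0,0.6],[0,0,0,-0.0004,0,0,0.4],[0,0,0,-0.0004,0,0,0.2],[0,0,0,-0.0004,0,0,0],[0,0,0,-0.0004,0,0,-0.2],[0,0,0,-0.0004,0,0,-0.2]]' 20
python3 -m handwheel '[[0,0,0,-0.02,0,0,-0.2],[0,0,0,-0.06,0,0,-0.2],[0,0,0,-0.12,0,0,-0.2],[0,0,0,-0.17,0,0,-0.2],[0,0,0,-0.17,0,0,-0.2],[0,0,0,-0.17,0,0,-0.2]]'
python3 - <<'E'
from h import *
c=wcam(); save(c,'w11')
for k,z in (('pliers',.002),('tray',0)):
    for r in bot.tip_of(k,c)[:1]: print(k,r['conf'],onz(c,px(c,r['centre']),z).round(4))
c=bot.camera('side'); cv2.imwrite('pics/s11.png',cv2.resize(c['frame'][200:400,230:430,::-1],None,fx=3,fy=3,interpolation=cv2.INTER_CUBIC))
c=bot.camera('top'); cv2.imwrite('pics/t11.png',cv2.resize(c['frame'][170:330,120:500,::-1],None,fx=2.1,fy=2.1,interpolation=cv2.INTER_CUBIC))
E
```

```text
time: 20.7
ee_pos: [0.521, -0.2166, 0.0215]
tcp_rot: [-107.8, 90.0, 164.9]
wrist_force: [-0.4, -0.5, -0.3]
opening: 0.0512
time: 21.45
ee_pos: [0.521, -0.2165, 0.1909]
tcp_rot: [-104.1, 90.0, 168.6]
wrist_force: [0.3, 0.5, 0.6]
opening: 0.0513
pliers 0.8 [ 0.5205 -0.2149  0.002 ]
tray 0.68 [ 0.5216 -0.2165  0.    ]
```

View pics/w11.png

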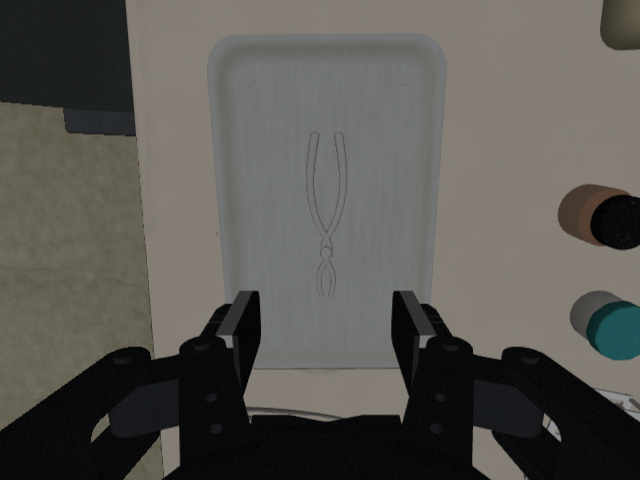

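View pics/s11.png

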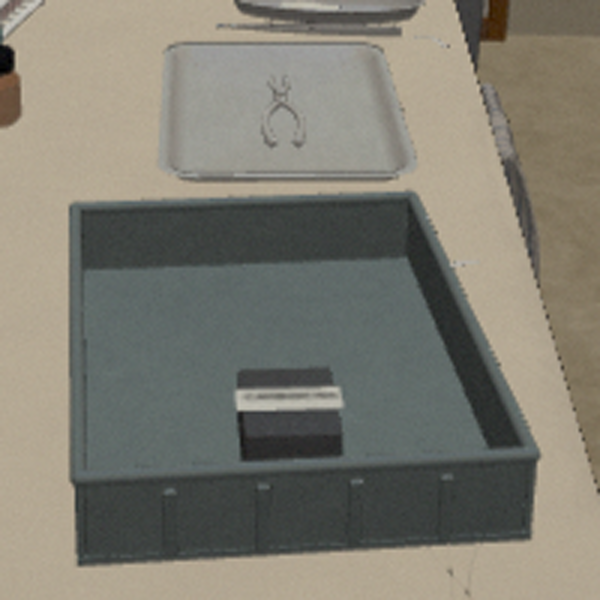

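```bash
python3 -c "
from h import *
o=bot.get_obs(); print(o['time'],abs(o['qd']).max(),o['wrist_force'])
print(bot.job_done())"
```

```text
21.7 0.3047751935877591 [-0.11264853  0.0130476   0.07252606]
the job is handed in; nothing more can be done
None
```

The job is handed in at 21.7 s, with the box moved first and then the pliers, and the robot clear of everything.

- **Box:** I gripped it at about 44 mm, lifted it off the pliers, and set it upright on the bin's floor near (0.514, 0.236). That is the middle of the empty end.
- **Pliers:** I gripped them at the middle at about 24 mm (26 mm was expected), carried them over and lowered them until they touched the tray floor. Contact force was under 10 N before I released them.

**Final checks:** In the last wrist picture the pliers lie flat and lengthwise in the tray. Their origin measured (0.5205, −0.215), against a tray centre of (0.5216, −0.2165). The final side view shows the box upright in the +y end of the bin.

**What disagreed:**
- The box lay with its 60 mm side across the pliers, not along them as the description says. I gripped it by what the pictures showed.
- The first approach stopped short of its target because the last joint reached its 180° range limit. I turned the other way from there.
- The pliers' position read from the side and top cameras differed by up to 15 mm, so I used the close wrist view for the grasp.

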